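# Load a printed roller into the drying chamber through its slot

## Task

Slide the loading boat, with the red roller lying in it, through the slot in the drying chamber's front cover plate without touching the chamber, then tip it sideways inside so that the roller drops into the blue pan. Level the boat, draw it back out through the slot, again without touching, and lay it fully home in the matching cutout of the yellow-and-black tray, then let go. Do not touch the roller with the gripper, and leave the pliers, red shell, screwdriver and glue bottle where they are.

Things in the scene. Friction and masses are not known exactly. Their poses are not given: they have to be found in the camera images.
- boat_grip (a point): Grip point of the loose loading boat: on the axis of its black upright post (16 mm square, 85 mm tall), 66 mm above the boat's underside. Axes are the boat's: x level from post to trough, y left, z up. A 12 mm thick steel shank runs from the post along x to the trough, its axis 50 mm below this point. The boat weighs about 0.16 kg and stands level on the bench on post and trough.
- boat_trough (a point): Centre of the boat's aluminium trough, on the shank's axis 155 mm ahead (boat x) of the post and 16 mm above the underside; axes as boat_grip. Trough 70 mm long (x), 50 wide, 28 high: end plates, between them V-shaped sides rising at 30 degrees to lips 18 mm above the underside. Rolled well past 30 degrees about x (45 to 50 is ample) it lets a roller roll out over the lip.
- roller: Red printed roller, 18 mm diameter, 50 mm long, about 30 g, origin at its centre, x along its axis. It starts lying lengthwise in the boat's trough.
- slot (a point): Centre of the slot in the steel cover plate, on the plate's front face, 85 mm above the bench. x points level into the chamber, square to the plate, y left along the plate, z up. Slot 70 mm wide (y), 46 mm high (z), framed in yellow; plate 4 mm thick, 250 mm wide, 175 mm tall.
- chamber: The fixed drying chamber behind the cover plate, 155 mm deep, with clear roof and clear sides, 175 mm tall; control strip under the slot stands out at most 12 mm. Origin on the bench below the slot's centre, axes as the slot's. A blue and a grey pan lie inside, left and right of the slot's middle.
- pan_blue: Blue pan inside the chamber, origin at the centre of its underside, axes as the slot's. Outside 128 mm (x) by 112 mm (y), 34 mm high, walls and floor 4 mm; underside 6 mm above the bench. Its centre is 73 mm behind the plate's front face and 60 mm left (+y) or right (-y) of the slot's middle, which side varies; a like grey pan is on the other side.
- tray_seat (a point): Where the trough's centre (boat_trough) lies when the boat is home in the tray, 21 mm above the bench. x points from the post's end of the cutout to the trough's end, z up, as the boat's axes then do. The boat's underside then rests on the cutout's yellow floor, 5 mm above the bench, its post 155 mm behind this point.
- tray: Fixed black tray, 240 mm (x) by 90 mm (y), 22 mm high, with a yellow-floored cutout 17 mm deep of the boat's outline, about 3.5 mm free all round: a pocket 77 by 57 mm for the trough and a channel 23 mm wide for shank and post. The boat fits one way round only. Origin on the bench under the post's place, axes as tray_seat.
- pliers: Pliers with black handles lying on the bench in front of the chamber, about 155 mm long and 60 mm wide, under 20 mm high; origin on the underside near the pivot. Leave alone.
- shell: Red printed half-round cover, 85 mm long, 95 mm wide, 48 mm high, origin at the centre of its underside, beside the left-hand place. Leave alone.
- screwdriver: Orange-handled screwdriver lying on the bench to the right, roughly 200 mm long. Leave alone.
- glue: White glue bottle with a red cap, 40 mm diameter, 110 mm tall, origin under its foot, on the left. Leave alone.
Not all that is in view belongs to the job. Several things look just like the part that bears boat_grip: the one meant starts farthest to the robot's left.

How it is judged:
By the outcome, as a careful person would: the job done as asked, in the order asked, and still so for the second after the job is handed in, with the robot touching nothing.
It also fails if it takes over 67 s, if anything falls off the work surface, if the arm or the gripper's body presses on something with over 40 N, if the wrist force passes 120 N, or if a joint passes its speed limit or range.

## Robot

A 6-joint arm with a two-finger parallel gripper is mounted at the origin on the work surface. World frame = base frame: x ahead of the robot, y to its left, z up, the work surface at z = 0. Lengths are in m, angles in rad, forces in N, time in s.
With the tool pointing down it reaches from about 0.3 to 0.875 m from the base axis. Payload 6.4 kg.
Tool frame: the origin (TCP) lies midway between the tips of the shut fingers; the grasp point (between the pads) lies 19 mm behind it; x points along the fingers, y is the direction in which the jaws open and shut, and the axes are right-handed (so a half turn about x gives the same grasp; the last joint's range is limited). The gripper opens to 85 mm and grips with 20 to 120 N. Pads are 22 mm wide; open, the fingers measure 114 mm over their backs; the gripper's body (76 mm by 85 mm) begins 54 mm behind the grasp point. The pads swing forward as they close: fully open they stand 13 mm farther back than shut.
Start: joints at [-1.351, 0.181, 1.607, -0, 1.354, -0.206], TCP at [0.238, -0.524, 0.231] pointing down, gripper open.
Joint ranges: [-2.99, 2.99], [-0.89, 2.07], [0.3, 2.58], [-1.14, 4.28], [0, 2.63], [-3.12, 3.12]. Speed limits (rad/s): [2.57, 2.57, 3.01, 3.14, 3.14, 3.14].

## Interface

Orientations are given as a unit quaternion [w, x, y, z].
In Python, from bench import ctrl gives the robot as it stands.
- The arm moves only by the tool step_arm, never from a script. Its argument "motion" is a list of rows, each a list of 7 numbers: the shift along the tool's x, y, z in mm, then the turn, a rotation vector about the tool's x, y, z in degrees, then the closure in counts, from 0 (fully open) to 255 (shut). In form: [[tx, ty, tz, rx, ry, rz, hand], ...]. A call has 1 to 10 rows; each row is the pose to reach, as a shift and turn from the pose commanded when the call began, along the tool's axes at that moment; what a row does not reach only later rows make up. A row lasts 1/8 s, in which the tool goes at most 62.5 mm and 10.7 degrees, less where a joint would pass 70% of its speed; a pose out of reach is approached as far as the arm can. A call with a gripper value outside its range is refused whole. The fingers move at their own pace and stop on an object; the grip force is fixed at half the most. Time passes only in rows, so rows that repeat a pose let the fingers close. It gives the time, the measured TCP pose, the force and the opening at its end, in the units of the state.
- ctrl.get_obs(): the state, without advancing time (a new reading comes with each control period).
- ctrl.camera(name): name is "side" or "top" or "wrist"; returns (picture, depth): 420x560x3 uint8, red, green, blue; 420x560 float32, m along the optical axis (not along the pixel's ray), 0 where there is no reading.
- ctrl.camera_info(name): a dict with "fx", "fy", "cx", "cy" (pixels), "dist_coeffs" ([k1, k2, p1, p2, k3] as OpenCV has them; the pictures are not rectified), "T" (4x4, takes a point from camera to world coordinates); the wrist camera has in their place "hand_eye" (4x4, takes a point from camera to tool coordinates, whose origin is the TCP and whose axes are the tool frame's). Camera axes: x right, y down, z forward; pixel columns grow to the right and rows downward; lengths in m; the calibration is good to about 2 mm. A picture is of the moment at which its call begins: read the wrist's pose just before it. camera_info takes no time and is no camera call.
- ctrl.hand_in(): hands the job in, once; it reports no verdict.
The state is a dict: "time_s": time; "q": joint angles; "dq": joint speeds; "joint_efforts": joint torques, N m; "eef_pos": TCP position; "eef_rot": TCP orientation; "wrist_force": force on the tool from outside, world axes, zero at the start; "torque": the same for the moment, N m; "opening": opening from 0.0 (shut) to 1.0 (fully open).
Only numpy, scipy, OpenCV 4.12 (cv2) and the standard library are available. Lean on these libraries where they do the work, as an engineer would, in place of code of your own. Each camera call takes 0.05 s, during which the arm holds its last target. There are 200 camera calls.

## Working session

There is one attempt and no reset: what is moved stays moved. The work goes in short steps, Python scripts to look and compute and a tool call to move; the robot and the scene stay as the last step left them, time stands still between calls to the robot, and variables do not carry over. Pictures are saved under pics/ and viewed, about 8 in all and at most 12, crops included, and the job is handed in when it is done.

Besides the shell and the picture viewer there is one more tool, called after ">>>" by a JSON object that holds its "name" and its "arguments". step_arm: Moves the arm, as the interface text tells. Its arguments: {"type":"object","properties":{"motion":{"type":"array","items":{"type":"array","items":{"type":"number"}}}},"required":["motion"]}

```bash
mkdir -p pics; ls; cat > h.py <<'E'
import numpy as np, cv2
from bench import ctrl
def snap(n,f):
    p,d=ctrl.camera(n); cv2.imwrite('pics/'+f+'.png',p[:,:,::-1]); np.savez('pics/'+f+'.npz',p=p,d=d); return p,d
def cloud(n,d,T=None):
    i=ctrl.camera_info(n); K=np.array([[i['fx'],0,i['cx']],[0,i['fy'],i['cy']],[0,0,1]])
    h,w=d.shape; u,v=np.meshgrid(np.arange(w),np.arange(h))
    r=cv2.undistortPoints(np.stack([u,v],-1).reshape(-1,1,2).astype(np.float64),K,np.array(i['dist_coeffs'])).reshape(h,w,2)
    P=np.concatenate([r,np.ones((h,w,1))],-1)*d[...,None]
    T=np.array(i['T']) if T is None else T
    return P@T[:3,:3].T+T[:3,3]
E
python3 - <<'E'
from h import *
o=ctrl.get_obs();print(o)
for n in('side','top'):
    p,d=snap(n,n+'0'); i=ctrl.camera_info(n); print(i,(d>0).mean())
a=cv2.imread('pics/side0.png');b=cv2.imread('pics/top0.png')
print(ctrl.camera_info('wrist'))
E
```

```text
pics
{'time_s': 0.0, 'q': array([-1.35128481e+00,  1.81543551e-01,  1.60799810e+00,  4.76214928e-06,
        1.35380913e+00, -2.06293203e-01]), 'dq': array([ 0.00116061, -0.00083243, -0.00251075,  0.00050324,  0.00079663,
       -0.00029228]), 'joint_efforts': array([ 1.38628133e-03, -4.44865322e+01, -3.51338160e+01, -2.29361394e-04,
        8.89305258e-03,  6.17565092e-06]), 'eef_pos': array([ 0.23740437, -0.52309805,  0.23038754]), 'eef_rot': array([-0.14878798, -0.69113891, -0.15003115,  0.69114384]), 'wrist_force': array([0.39679344, 0.2268164 , 0.47382935]), 'torque': array([ 0.0348294 , -0.0534972 ,  0.00985812]), 'opening': 1.000333737837467}
{'fx': 521.877766303549, 'fy': 521.877766303549, 'cx': 276.1561560039703, 'cy': 213.9351712472033, 'dist_coeffs': array([0.06276335, 0.        , 0.        , 0.        , 0.        ]), 'T': array([[-8.61758915e-01, -3.39635367e-01,  3.76854601e-01,
        -4.39343347e-02],
       [-5.07317157e-01,  5.78293015e-01, -6.38910394e-01,
         9.34017085e-01],
       [-9.35817133e-04, -7.41771532e-01, -6.70652010e-01,
         1.09015858e+00],
[... 414 characters left out ...]
0476121],
       [-0.00870249, -0.08401083, -0.99642684,  1.43406006],
       [ 0.        ,  0.        ,  0.        ,  1.        ]])} 0.9958715986394557
{'fx': 354.27213064836167, 'fy': 354.27213064836167, 'cx': 281.70547155001253, 'cy': 208.04488182789999, 'dist_coeffs': array([-0.02947845,  0.        ,  0.        ,  0.        ,  0.        ]), 'hand_eye': array([[ 7.02225503e-04, -3.17822464e-01,  9.48149982e-01,
        -1.42568378e-01],
       [ 9.99999741e-01,  3.75089197e-04, -6.14895913e-04,
        -1.22432501e-03],
       [-1.60213081e-04,  9.48150168e-01,  3.17822645e-01,
        -8.30630432e-02],
       [ 0.00000000e+00,  0.00000000e+00,  0.00000000e+00,
         1.00000000e+00]])}
```

View pics/top0.png

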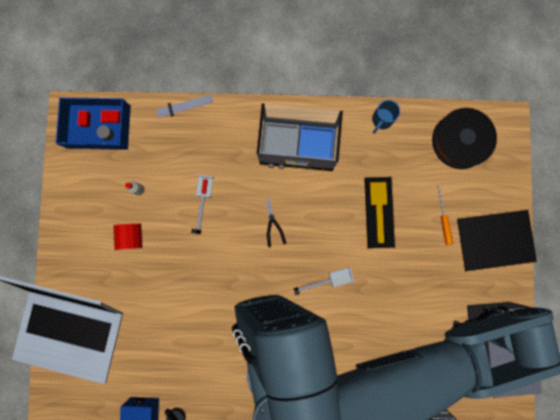

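View pics/side0.png

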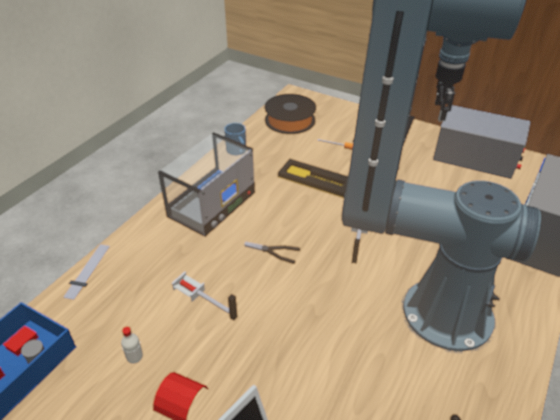

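Top view: the real boat (farthest left, with roller) has its trough at px (204,187) and post at (197,231). The chamber is at (298,140) with the blue pan on the right, and the tray at (380,210) has its pocket at the far end. In the side view the yellow slot frame is at (230,188).

```bash
cat > m1.py <<'E'
from h import *
def rep(name,P,m,reg=None,z=None):
    mm=m.copy()
    if reg: r=np.zeros_like(mm); r[reg[1]:reg[3],reg[0]:reg[2]]=1; mm&=r
    if z: mm&=(P[...,2]>z[0])&(P[...,2]<z[1])
    q=P[mm]*1000
    if len(q)<3: print(name,len(q));return
    rc=cv2.minAreaRect(q[:,:2].astype(np.float32))
    c=q.mean(0); w,v=np.linalg.eigh(np.cov(q[:,:2].T)); 
    print(name,len(q),'mean',c.round(1),'med',np.median(q,0).round(1),'rect',np.round(rc[0],1),np.round(rc[1],1),round(rc[2],1),'ax',np.degrees(np.arctan2(v[1,1],v[0,1])).round(1))
for n in('top','side'):
    f=np.load(f'pics/{n}0.npz');p,d=f['p'],f['d'];P=cloud(n,d);h=cv2.cvtColor(p,cv2.COLOR_RGB2HSV).astype(int);H,S,V=h[...,0],h[...,1],h[...,2]
    red=((H<8)|(H>172))&(S>130)&(V>80); yel=(H>20)&(H<34)&(S>140)&(V>90); blue=(H>100)&(H<122)&(S>140)&(V>100); blk=V<60; 
    R={'top':dict(roller=(190,170,220,200),post=(185,215,210,245),boat=(185,170,220,245),tray=(355,170,405,255),ty=(355,170,405,255),bp=(255,100,345,175),ch=(255,100,345,175),glue=(115,175,150,200),shell=(105,215,150,255),fr=(255,100,345,175)),
       'side':dict(roller=(165,270,210,300),post=(220,285,245,325),boat=(165,270,245,325),tray=(270,155,360,200),ty=(270,155,360,200),bp=(215,170,245,205),ch=(150,130,260,240),glue=(115,320,150,370),shell=(145,365,215,420),fr=(215,170,245,205))}[n]
    print(n)
    rep('roller',P,red,R['roller']); rep('posttop',P,np.ones_like(red),R['post'],(.078,.1)); rep('post',P,np.ones_like(red),R['post'],(.045,.1)); rep('boat lips',P,np.ones_like(red),R['boat'],(.012,.04))
    rep('trayhi',P,np.ones_like(red),R['tray'],(.015,.04)); rep('trayyel',P,yel,R['ty'],(-.01,.03))
    rep('bluepan',P,blue,R['bp']); rep('slotyel',P,yel,R['fr'],(.04,.13)); rep('shell',P,red,R['shell']);rep('glue',P,np.ones_like(red),R['glue'],(.03,.15))
    rep('chtop',P,np.ones_like(red),R['ch'],(.165,.19))
E
python3 m1.py
```

```text
top
roller 54 mean [617.3 273.7  21.6] med [617.  273.9  21.5] rect [617.5 273.6] [13.1 45.1] 83.6 ax 175.3
posttop 28 mean [462.2 289.8  84.4] med [462.2 289.9  85.1] rect [462.3 289.6] [13.  17.6] 1.4 ax 84.1
post 36 mean [462.1 288.2  79.5] med [462.2 287.4  83.3] rect [461.5 289.9] [17.6 15.1] 88.4 ax 85.2
boat lips 356 mean [583.1 277.9  19.9] med [596.1 280.2  19.3] rect [553.3 281.5] [ 50.8 197.9] 84.1 ax 175.0
trayhi 1315 mean [ 530.5 -318.7   21.5] med [ 522.8 -318.7   21.5] rect [ 542.5 -318.7] [240.4  92.2] 3.0 ax -176.8
trayyel 629 mean [ 568.4 -317.8    5.8] med [ 583.  -319.     4.8] rect [ 545.2 -315.4] [203.7  59.8] 1.4 ax -176.9
bluepan 985 mean [738.6 -89.6 182.1] med [740.3 -89.8 174.4] rect [602.8 -75.1] [101.7 373.1] 83.9 ax 162.4
slotyel 0
shell 675 mean [440.8 517.5  45. ] med [440.6 517.9  40.4] rect [448.  282.8] [ 85.2 573.3] 1.8 ax 88.2
glue 175 mean [598.3 493.4  73.7] med [598.2 492.9  72.8] rect [599.6 496.7] [35.2 39.5] 67.3 ax 153.9
chtop 4190 mean [767.3 -39.1 174.4] med [766.9 -39.3 174.4] rect [768.7 -39.2] [250.5 158.1] 86.1 ax 86.0
side
roller 68 
[... 384 characters left out ...]
.7] [ 52.1 202.2] 83.7 ax 174.1
trayhi 985 mean [ 537.9 -313.7   22. ] med [ 530.5 -307.6   22.2] rect [ 543.5 -318. ] [242.7 101.5] 2.9 ax -179.2
trayyel 190 mean [ 602.2 -321.9    8.5] med [ 605.7 -325.     6.8] rect [ 552.3 -309.7] [ 72.1 191.7] 85.3 ax -179.4
bluepan 66 mean [ 747.9 -106.5   11.4] med [ 748.9 -107.7   11.1] rect [745.9 -90. ] [ 26.  100.7] 14.4 ax 97.7
slotyel 0
shell 1533 mean [435.3 547.   43.8] med [438.1 547.9  40.7] rect [238.3 733.7] [114.7 682.6] 45.1 ax 141.2
glue 480 mean [593.5 507.2  71.4] med [593.  507.8  71.5] rect [597.3 504.8] [41.5 33.6] 51.7 ax 59.1
chtop 2998 mean [764.4 -30.2 175.2] med [763.3 -26.4 175.4] rect [769.4 -40.3] [262.  165.5] 86.4 ax 86.1
```

```bash
cat >> h.py <<'E'
from scipy.spatial.transform import Rotation as Ro
def pose(o=None):
    o=o or ctrl.get_obs(); return np.array(o['eef_pos'])*1000, Ro.from_quat(np.array(o['eef_rot'])[[1,2,3,0]])
def down(yaw,roll=0,pitch=0):
    # tool z = heading (yaw deg), tool x down; roll about heading, pitch about left
    c,s=np.cos(np.radians(yaw)),np.sin(np.radians(yaw))
    return Ro.from_rotvec(np.radians(roll)*np.array([c,s,0]))*Ro.from_matrix(np.array([[0,-s,c],[0,c,s],[-1,0,0]]))
def rows(ts,base=None):
    p,R=base or pose(); last=p; 
    for t,Rt in ts:
        v=R.inv().apply(np.array(t)-p); w=(R.inv()*Rt).as_rotvec(degrees=True)
        print(np.round(v,1).tolist(),np.round(w,2).tolist(),'dist',np.linalg.norm(np.array(t)-last).round(0)); last=np.array(t)
E
python3 - <<'E'
from h import *
p,R=pose(); print(p,R.as_matrix().round(3))
print((R.inv()*down(-6)).as_rotvec(degrees=True))
rows([([420,-250,260],down(-15)),([470,50,260],down(-6)),([450,291,230],down(-6))])
E
```

```text
[ 237.41337848 -523.12399726  230.44792571] [[-0.     0.413 -0.911]
 [ 0.002 -0.911 -0.413]
 [-1.    -0.002 -0.   ]]
[-1.49600465e+02 -1.28247418e-01  9.00111359e-03]
[-29.2, -173.4, -279.1] [-140.6, -0.12, 0.02] dist 330.0
[-28.7, -425.9, -448.6] [-149.6, -0.13, 0.01] dist 304.0
[1.7, -653.6, -529.9] [-149.6, -0.13, 0.01] dist 244.0
```

>>> {"name": "step_arm", "arguments": {"motion": [[-29,-29,-46,-11,0,0,0],[-29,-58,-93,-22,0,0,0],[-29,-87,-140,-32,0,0,0],[-29,-116,-186,-43,0,0,0],[-29,-145,-232,-54,0,0,0],[-29,-173,-279,-64,0,0,0],[-29,-224,-313,-75,0,0,0],[-29,-274,-347,-85,0,0,0],[-29,-325,-381,-96,0,0,0],[-29,-375,-415,-107,0,0,0]]}}

```text
time_s: 1.35
eef_pos: [0.4604, -0.0087, 0.2602]
eef_rot: [0.644, 0.292, 0.644, -0.292]
wrist_force: [0.7, -0.8, -0.5]
opening: 0.999
```

```bash
python3 - <<'E'
from h import *
print(pose()[0],ctrl.get_obs()['time_s'],ctrl.get_obs()['q'])
rows([([470,50,260],down(-6)),([450,291,230],down(-6))])
E
```

```text
[460.38514015  -8.72741252 260.17307461] 1.35 [-2.77676585e-01 -1.09757462e-01  1.84766928e+00  2.72702402e-05
  1.40358277e+00 -9.97165666e-01]
[0.2, 45.9, -37.8] [-42.78, 0.01, -0.0] dist 60.0
[30.2, 189.7, -232.3] [-42.78, 0.01, -0.0] dist 244.0
```

>>> {"name": "step_arm", "arguments": {"motion": [[4,38,-46,-9,0,0,0],[9,76,-93,-19,0,0,0],[15,114,-139,-29,0,0,0],[22,152,-186,-39,0,0,0],[30,190,-232,-43,0,0,0],[30,190,-232,-43,0,0,0],[30,190,-232,-43,0,0,0]]}}

```text
time_s: 2.22
eef_pos: [0.452, 0.2888, 0.2298]
eef_rot: [0.706, 0.037, 0.706, -0.038]
wrist_force: [0.4, -0.8, -0.6]
opening: 1.001
```

```bash
cat > wr.py <<'E'
from h import *
def wsnap(f):
    p,R=pose(); pic,d=snap('wrist',f); T=np.eye(4);T[:3,:3]=R.as_matrix();T[:3,3]=p/1000
    T=T@np.array(ctrl.camera_info('wrist')['hand_eye']); P=cloud('wrist',d,T)
    h=cv2.cvtColor(pic,cv2.COLOR_RGB2HSV).astype(int); return pic,P*1000,h
def rect(q): 
    r=cv2.minAreaRect(q[:,:2].astype(np.float32)); return np.round(r[0],1),np.round(r[1],1),round(r[2],1)
E
python3 - <<'E'
from wr import *
print(pose()[0],ctrl.get_obs()['q'])
pic,P,h=wsnap('w1')
near=(P[...,0]>400)&(P[...,0]<700)&(P[...,1]>200)&(P[...,1]<360)
m=near&(P[...,2]>78)&(P[...,2]<95);q=P[m];print('posttop',len(q),rect(q),q.mean(0),np.median(q[:,2]))
m=near&(P[...,2]>12)&(P[...,2]<40)&(P[...,0]>570);q=P[m];print('trough',len(q),rect(q),q.mean(0))
red=((h[...,0]<8)|(h[...,0]>172))&(h[...,1]>130)&near;q=P[red];print('roller',len(q),rect(q),np.median(q,0))
m=near&(P[...,2]<5)&(P[...,0]>500);print('bench',np.median(P[m][:,2]))
E
```

```text
[451.99519967 288.84810695 229.80653139] [ 3.47530092e-01  9.68888261e-02  1.70452163e+00 -5.12499363e-04
  1.34136739e+00 -1.11695157e+00]
posttop 349 (array([463.1, 291.9]), array([14.6, 15.9]), 83.8) [462.47596042 291.94013038  84.65706778] 84.93106504029913
trough 2279 (array([611. , 277.2]), array([50.2, 83.4]), 84.1) [615.77556677 276.56401689  19.7523725 ]
roller 815 (array([523.5, 257.2]), array([135.1, 218. ]), 68.3) [601.46925577 276.74126932  23.16347223]
bench -0.20840059936955146
```

View pics/w1.png

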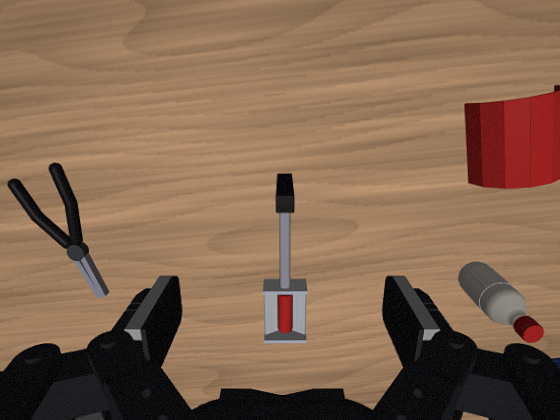

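Wrist view: the boat post top is at (285,188), the trough at (285,311) and the roller inside it. The jaws stand clear of the glue, pliers and shell.

```bash
python3 - <<'E'
from h import *
rows([([463,292,130],down(-6)),([463,292,48],down(-6))])
E
```

```text
[100.1, 5.0, 10.2] [-0.16, -0.02, 0.04] dist 101.0
[182.1, 5.0, 10.3] [-0.16, -0.02, 0.04] dist 82.0
```

>>> {"name": "step_arm", "arguments": {"motion": [[50,5,10,0,0,0,0],[100,5,10,0,0,0,0],[140,5,10,0,0,0,0],[170,5,10,0,0,0,0],[182,5,10,0,0,0,0],[182,5,10,0,0,0,0]]}}

```text
time_s: 3.02
eef_pos: [0.4631, 0.292, 0.0483]
eef_rot: [0.706, 0.038, 0.706, -0.038]
wrist_force: [0.6, -0.1, 0.4]
opening: 1.001
```

>>> {"name": "step_arm", "arguments": {"motion": [[0,0,0,0,0,0,120],[0,0,0,0,0,0,180],[0,0,0,0,0,0,230],[0,0,0,0,0,0,255],[0,0,0,0,0,0,255],[0,0,0,0,0,0,255],[0,0,0,0,0,0,255],[0,0,0,0,0,0,255]]}}

```text
time_s: 4.03
eef_pos: [0.4629, 0.2931, 0.0486]
eef_rot: [0.706, 0.038, 0.706, -0.038]
wrist_force: [-2.0, -0.8, 5.8]
opening: 0.175
```

```bash
python3 - <<'E'
from wr import *
p,R=pose();print(p,ctrl.get_obs()['opening'],ctrl.get_obs()['wrist_force'])
pic,P,h=wsnap('w2')
near=(P[...,0]>400)&(P[...,0]<700)&(P[...,1]>200)&(P[...,1]<360)
m=near&(P[...,2]>12)&(P[...,2]<40)&(P[...,0]>560)&(h[...,1]<60);q=P[m];print('trough',len(q),rect(q),q.mean(0))
E
```

```text
[462.94273646 293.06531663  48.60382342] 0.17548197261617537 [-1.95910159 -0.84812959  5.7642727 ]
trough 14 (array([561., 284.]), array([11.4,  3. ]), 83.7) [561.11157189 286.44543616  18.67312931]
```

>>> {"name": "step_arm", "arguments": {"motion": [[-3,0,0,0,0,0,255],[-15,0,0,0,0,0,255],[-35,0,0,0,0,0,255],[-60,0,0,0,0,0,255],[-80,0,0,0,0,0,255],[-92,0,0,0,0,0,255],[-97,0,0,0,0,0,255],[-97,0,0,0,0,0,255]]}}

```text
time_s: 5.08
eef_pos: [0.4627, 0.2928, 0.1451]
eef_rot: [0.706, 0.038, 0.706, -0.038]
wrist_force: [0.5, -0.2, -2.5]
opening: 0.178
```

```bash
python3 - <<'E'
from h import *
o=ctrl.get_obs();print(pose()[0],o['wrist_force'],o['torque'],o['opening'])
rows([([460,-18,146],down(-4))])
p,d=snap('side','side1'); a=p[:,:,::-1]
c=np.hstack([cv2.resize(a[130:240,150:260],(440,440),interpolation=cv2.INTER_CUBIC),cv2.resize(a[170:300,130:230],(338,440),interpolation=cv2.INTER_CUBIC)])
cv2.imwrite('pics/c1.png',c)
E
```

```text
[462.70565691 292.84716578 145.12350892] [ 0.48697353 -0.15764947 -2.52386525] [-0.01585092  0.15907135 -0.01655867] 0.1780788767330151
[-0.8, -309.4, 30.4] [-2.12, -0.01, 0.01] dist 311.0
```

View pics/c1.png

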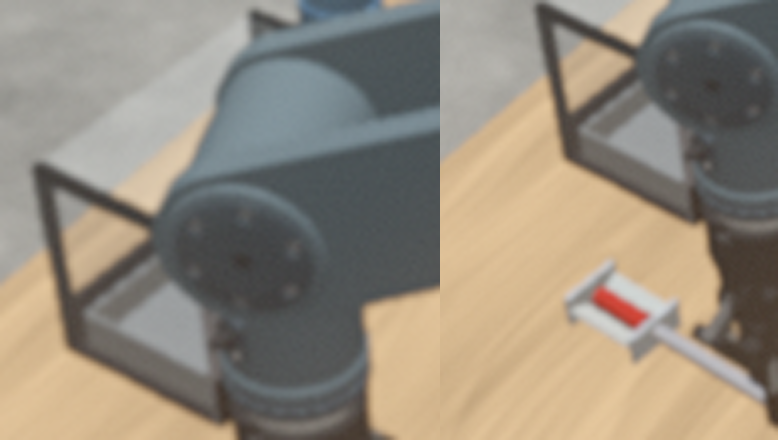

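The side crop shows the boat lifted, with the red roller lying in the trough. The arm now hides the slot, so I'll measure that in the first side image.

```bash
cat > slot.py <<'E'
from h import *
f=np.load('pics/side0.npz');p,d=f['p'],f['d'];P=cloud('side',d)*1000
C=np.array(ctrl.camera_info('side')['T'])[:3,3]*1000
yaw=-4.0
c,s=np.cos(np.radians(yaw)),np.sin(np.radians(yaw)); O=np.array([690.4,-33.7,0]); X=np.array([c,s,0]);Y=np.array([-s,c,0])
L=np.stack([(P-O)@X,(P-O)@Y,P[...,2]],-1)
m=(abs(L[...,0])<15)&(abs(L[...,1])<120)&(L[...,2]>20)&(L[...,2]<172)
for _ in range(4):
    A=np.c_[L[m][:,1],L[m][:,2],np.ones(m.sum())]; co=np.linalg.lstsq(A,L[m][:,0],rcond=None)[0]
    res=L[...,0]-(co[0]*L[...,1]+co[1]*L[...,2]+co[2]); m=(abs(res)<4)&(abs(L[...,1])<123)&(L[...,2]>20)&(L[...,2]<174)
print('plane x=ay+bz+c',co,m.sum(), 'yaw',yaw-np.degrees(co[0]), 'extent y',np.percentile(L[m][:,1],[0,1,99,100]),'z',np.percentile(L[m][:,2],[0,100]))
# ray-plane hits
r=P-C; n=X-co[0]*Y-co[1]*np.array([0,0,1]); k=-(((C-O)@n)-co[2])/(r@n); H=C+r*k[...,None]
hy=(H-O)@Y; hz=H[...,2]
hole=(k<0.99)&(k>0)&(abs(hy)<110)&(hz>40)&(hz<130)&(d>0)
n,lab,st,ce=cv2.connectedComponentsWithStats(hole.astype(np.uint8))
for i in range(1,n):
    if st[i,4]>8:
        w=lab==i; print(st[i],'y',hy[w].min(),hy[w].max(),'z',hz[w].min(),hz[w].max(),'c',hy[w].mean(),hz[w].mean())
h=cv2.cvtColor(p,cv2.COLOR_RGB2HSV).astype(int)
w=(abs(hy)<80)&(hz>45)&(hz<125)&(h[...,0]>15)&(h[...,0]<40)&(h[...,1]>80)&(abs(res)<6)
print('yellow',w.sum(), hy[w].min(),hy[w].max(),hz[w].min(),hz[w].max())
cv2.imwrite('pics/c2.png',cv2.resize(p[120:240,150:270,::-1],(600,600),interpolation=cv2.INTER_CUBIC))
E
python3 slot.py
```

```text
plane x=ay+bz+c [ 0.00121467  0.01084489 -0.33453514] 1993 yaw -4.069595354290819 extent y [-122.81438395 -120.69216903  121.49184179  122.9769769 ] z [ 20.12227263 173.95390279]
[222 182  14  21 143] y -30.93519410387017 32.57070412901472 z 69.3687236935416 107.69727672392389 c 1.2761965558687667 88.88914057845159
yellow 60 -42.7161913209969 41.41205325072391 54.70513376778899 116.54522219339106slot.py:13: RuntimeWarning: divide by zero encountered in divide
  r=P-C; n=X-co[0]*Y-co[1]*np.array([0,0,1]); k=-(((C-O)@n)-co[2])/(r@n); H=C+r*k[...,None]
slot.py:13: RuntimeWarning: invalid value encountered in multiply
  r=P-C; n=X-co[0]*Y-co[1]*np.array([0,0,1]); k=-(((C-O)@n)-co[2])/(r@n); H=C+r*k[...,None]
```

View pics/c2.png

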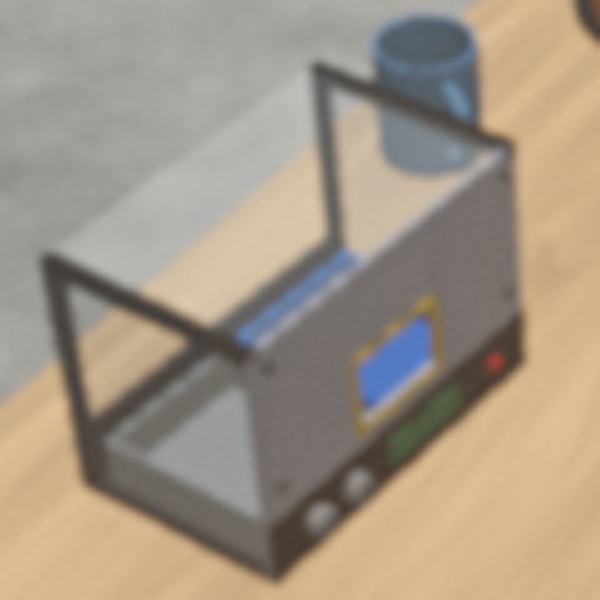

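>>> {"name": "step_arm", "arguments": {"motion": [[0,-8,1,0,0,0,255],[0,-24,3,0,0,0,255],[0,-48,5,0,0,0,255],[0,-78,8,0,0,0,255],[0,-110,11,-1,0,0,255],[0,-143,14,-1,0,0,255],[0,-176,17,-1,0,0,255],[0,-209,20,-1,0,0,255],[0,-240,23,-1.5,0,0,255],[0,-268,26,-2,0,0,255]]}}

```text
time_s: 6.38
eef_pos: [0.4595, 0.0217, 0.1451]
eef_rot: [0.706, 0.026, 0.707, -0.026]
wrist_force: [-0.1, 0.7, -1.4]
opening: 0.177
```

Crop: the slot frame spans (355–437, 300–425) in the crop, and the plate and hole fits agree on the slot to about 1 mm. Next I line up in front of it.

```bash
python3 - <<'E'
from h import *
rows([([461.5,-16,118],down(-4.05))])
E
```

```text
[27.1, -37.4, 4.8] [-0.11, -0.02, 0.02] dist 46.0
```

>>> {"name": "step_arm", "arguments": {"motion": [[4,-8,1,0,0,0,255],[11,-18,3,0,0,0,255],[18,-28,4,0,0,0,255],[24,-35,5,0,0,0,255],[27,-37,5,0,0,0,255],[27,-37,5,0,0,0,255]]}}

```text
time_s: 7.12
eef_pos: [0.4622, -0.0134, 0.1179]
eef_rot: [0.706, 0.025, 0.707, -0.025]
wrist_force: [0.6, -0.3, -1.6]
opening: 0.179
```

```bash
cat > al.py <<'E'
from h import *
import sys
tag=sys.argv[1]
print(pose()[0],ctrl.get_obs()['q'].round(2))
yaw=-4.07;c,s=np.cos(np.radians(yaw)),np.sin(np.radians(yaw)); O=np.array([690.1,-33.7,0])
def loc(P): return np.stack([(P-O)@[c,s,0],(P-O)@[-s,c,0],P[...,2]],-1)
for n in('top','side'):
    p,d=snap(n,n+tag);L=loc(cloud(n,d)*1000); h=cv2.cvtColor(p,cv2.COLOR_RGB2HSV).astype(int)
    m=(L[...,0]>-120)&(L[...,0]<-20)&(abs(L[...,1])<50)&(L[...,2]>60)&(L[...,2]<125); q=L[m]
    print(n,'trough',len(q), cv2.minAreaRect(q[:,:2].astype(np.float32)) if len(q)>3 else '', q.mean(0) if len(q) else '')
    if len(q)>5:
        a=np.linalg.lstsq(np.c_[q[:,:2],np.ones(len(q))],q[:,2],rcond=None)[0];print(' zfit',a, 'z pct',np.percentile(q[:,2],[2,50,98]))
    red=m&((h[...,0]<8)|(h[...,0]>172))&(h[...,1]>120); q=L[red]; print(' roller',len(q),q.mean(0) if len(q) else '',cv2.minAreaRect(q[:,:2].astype(np.float32))if len(q)>3 else '')
    t=(L[...,2]>168)&(L[...,2]<182)&(abs(L[...,0])<12)&(abs(L[...,1])<135);q=L[t];print(' plate top',len(q),q.mean(0) if len(q) else '',[q[:,1].min(),q[:,1].max()] if len(q) else '')
E
python3 al.py 2; python3 -c "
import cv2;a=cv2.imread('pics/top2.png');b=cv2.imread('pics/side2.png')
import numpy as np
cv2.imwrite('pics/c3.png',np.hstack([cv2.resize(a[110:250,230:370],(400,400),interpolation=2),cv2.resize(b[120:300,140:320],(400,400),interpolation=2)]))"
```

```text
[462.23971443 -13.37507887 117.93545549] [-0.29  0.07  1.98  0.    1.09 -1.79]
top trough 365 ((-79.00930786132812, 3.2909679412841797), (49.5313835144043, 79.86181640625), 89.72930908203125) [-75.77016964   3.2456746   86.37466666]
 zfit [-5.08582935e-04  3.43531794e-03  8.63249813e+01] z pct [73.52006902 85.96461609 99.55502785]
 roller 63 [-74.2295571    3.35046237  91.4648363 ] ((-73.70782470703125, 3.639130115509033), (45.641212463378906, 12.875876426696777), 5.084443092346191)
 plate top 331 [5.82446910e+00 1.28883211e-01 1.74182908e+02] [np.float64(-124.45615382260017), np.float64(125.48676237913347)]
side trough 362 ((-77.88207244873047, 2.309938430786133), (82.06041717529297, 54.71456527709961), 1.2990713119506836) [-75.77357964   4.17542448  88.63350833]
 zfit [ 4.54131168e-03 -1.82492890e-02  8.90538183e+01] z pct [72.41455899 88.74776501 99.95219372]
 roller 44 [-72.24281717   7.73718455  90.46794983] ((-70.31805419921875, 6.1994309425354), (13.645160675048828, 46.93940353393555), 80.94607543945312)
 plate top 324 [  4.0539124    6.48879689 174.69224065] [np.float64(-125.39956162498396), np.float64(126.9325183951808)]
```

View pics/c3.png

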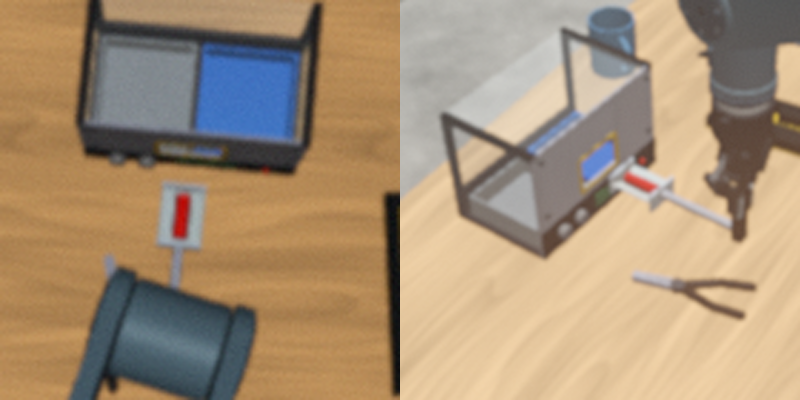

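The crops show the boat level in front of the slot with the roller in it. It sits about 3 mm left of the slot's middle, so I correct that and then enter.

>>> {"name": "step_arm", "arguments": {"motion": [[-1,-2,3,0,0,0,255],[-1,-3,12,0,0,0,255],[-1,-3,26,0,0,0,255],[-1,-3,42,0,0,0,255],[-1,-3,60,0,0,0,255],[-1,-3,78,0,0,0,255],[-1,-3,96,0,0,0,255],[-1,-3,114,0,0,0,255],[-1,-3,130,0,0,0,255],[-1,-3,142,0,0,0,255]]}}

```text
time_s: 8.48
eef_pos: [0.6052, -0.0268, 0.119]
eef_rot: [0.707, 0.025, 0.707, -0.025]
wrist_force: [-0.0, -0.1, -1.6]
opening: 0.179
```

>>> {"name": "step_arm", "arguments": {"motion": [[0,0,4,0,0,0,255],[0,-3,6,0,0,0,255],[0,-7,6,0,0,0,255],[0,-10,6,0,0,0,255],[0,-10,6,0,0,0,255]]}}

```text
time_s: 9.1
eef_pos: [0.609, -0.0375, 0.1194]
eef_rot: [0.707, 0.026, 0.707, -0.026]
wrist_force: [0.8, -0.4, -1.7]
opening: 0.178
```

```bash
cat > tip.py <<'E'
from h import *
import sys
p,R=pose(); o=ctrl.get_obs(); print(p,R.as_matrix().round(3).tolist(),o['q'].round(2),o['wrist_force'].round(1))
# roll about shank axis: 50+19=69 mm ahead of TCP along tool x, axis = tool z (roll + about heading)
ax=p+R.apply([69,0,0]) if False else p+R.apply([31,0,0])
for a in map(float,sys.argv[1:]):
    W=Ro.from_rotvec(np.radians(a)*R.apply([0,0,1])); t=ax+W.apply(p-ax)
    v=R.inv().apply(t-p); w=(R.inv()*(W*R)).as_rotvec(degrees=True); print(a,v.round(1),w.round(1))
E
python3 tip.py 10 20 30 40 48; python3 al.py 3|tail -0; python3 - <<'E'
from h import *
p,d=snap('top','top4'); cv2.imwrite('pics/c4.png',cv2.resize(p[90:230,240:380,::-1],(500,500),interpolation=2))
E
```

```text
[608.96647322 -37.51265878 119.41237674] [[0.0, 0.072, 0.997], [-0.0, 0.997, -0.072], [-1.0, -0.0, 0.0]] [-0.26  0.37  1.6  -0.    1.16 -1.75] [ 0.8 -0.4 -1.7]
10.0 [ 0.5 -5.4  0. ] [-0.  0. 10.]
20.0 [  1.9 -10.6   0. ] [ 0.  0. 20.]
30.0 [  4.2 -15.5  -0. ] [-0. -0. 30.]
40.0 [  7.3 -19.9   0. ] [ 0.  0. 40.]
48.0 [ 10.3 -23.   -0. ] [ 0.  0. 48.]Exception ignored on flushing sys.stdout:
BrokenPipeError: [Errno 32] Broken pipe
```

View pics/c4.png

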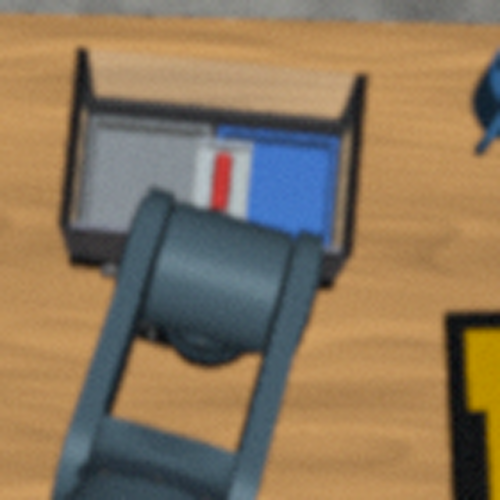

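```bash
python3 - <<'E'
from h import *
d=np.load('pics/top4.npz')['d'];P=cloud('top',d)*1000
m=(P[...,2]>200)&(P[...,0]>560)&(abs(P[...,1])<300); q=P[m]
for lo in range(560,760,20):
    r=q[(q[:,0]>=lo)&(q[:,0]<lo+20)]
    if len(r): print(lo,len(r),'z',r[:,2].min().round(),r[:,2].max().round(),'y',r[:,1].min().round(),r[:,1].max().round())
d=np.load('pics/side2.npz')['d']
E
```

```text
560 542 z 250.0 515.0 y -96.0 36.0
580 528 z 200.0 508.0 y -99.0 31.0
600 506 z 203.0 498.0 y -104.0 30.0
620 395 z 415.0 489.0 y -104.0 24.0
640 144 z 430.0 482.0 y -91.0 20.0
660 8 z 450.0 461.0 y -5.0 9.0
```

Clear: the arm over the chamber front is above z = 415 mm and no farther than x = 670 mm. Tipping right, towards the blue pan.

>>> {"name": "step_arm", "arguments": {"motion": [[0.1,-3,0,0,0,5,255],[1,-7,0,0,0,13,255],[2,-11,0,0,0,21,255],[4,-15,0,0,0,29,255],[6,-18.5,0,0,0,37,255],[9,-21.5,0,0,0,44,255],[10.3,-23,0,0,0,48,255],[10.3,-23,0,0,0,48,255],[10.3,-23,0,0,0,48,255],[10.3,-23,0,0,0,48,255]]}}

```text
time_s: 10.5
eef_pos: [0.6079, -0.0596, 0.1098]
eef_rot: [0.656, 0.309, 0.635, 0.264]
wrist_force: [-0.6, 0.6, -1.2]
opening: 0.177
```

>>> {"name": "step_arm", "arguments": {"motion": [[0,0,0,0,0,0,255],[0,0,0,0,0,0,255],[0,0,0,0,0,0,255],[0,0,0,0,0,0,255]]}}

```text
time_s: 11.0
eef_pos: [0.6075, -0.0601, 0.109]
eef_rot: [0.656, 0.311, 0.635, 0.264]
wrist_force: [-0.2, 0.6, -2.1]
opening: 0.171
```

```bash
python3 - <<'E'
from h import *
p,R=pose();print(p,R.as_matrix().round(3).tolist(),ctrl.get_obs()['q'].round(2))
a,d=snap('top','top5');P=cloud('top',d)*1000;h=cv2.cvtColor(a,cv2.COLOR_RGB2HSV).astype(int)
m=((h[...,0]<8)|(h[...,0]>172))&(h[...,1]>120)&(P[...,0]>660)&(P[...,0]<860)&(abs(P[...,1]+40)<140)
print(m.sum(),P[m].mean(0) if m.any() else '')
b,_=snap('side','side5')
cv2.imwrite('pics/c5.png',np.hstack([cv2.resize(a[90:230,240:380,::-1],(400,400),interpolation=2),cv2.resize(b[120:300,140:320,::-1],(400,400),interpolation=2)]))
E
```

```text
[607.48985394 -60.09196355 108.98986761] [[0.053, 0.048, 0.997], [0.741, 0.667, -0.072], [-0.669, 0.743, -0.0]] [-0.64  0.63  1.5   0.67  1.56 -2.35]
59 [ 715.84345659 -126.66292415  163.17378294]
```

View pics/c5.png

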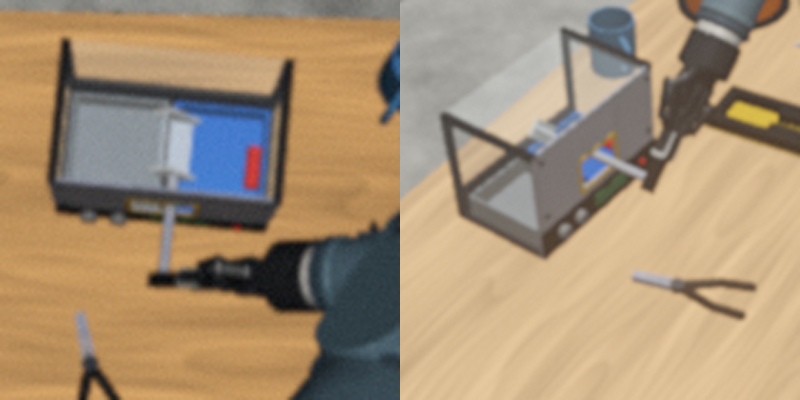

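The roller lies in the blue pan (red, at (253,167) in the left crop). Level the boat again.

```bash
python3 - <<'E'
from h import *
p,R=pose(); ax=np.array([609,-37.5,119.4])+[0,0,-31]
rows([(ax+down(-4.1,a).apply([-31,0,0]),down(-4.1,a)) for a in (40,30,20,10,0)])
E
```

```text
[-0.1, 4.2, -0.1] [-0.02, 0.01, -8.0] dist 4.0
[1.1, 9.5, -0.1] [-0.02, 0.01, -18.0] dist 5.0
[3.2, 14.4, -0.1] [-0.02, 0.01, -28.0] dist 5.0
[6.2, 19.0, -0.1] [-0.02, 0.0, -38.0] dist 5.0
[9.9, 22.9, -0.1] [-0.02, 0.0, -48.0] dist 5.0
```

>>> {"name": "step_arm", "arguments": {"motion": [[0,2,0,0,0,-4,255],[0.5,6.5,0,0,0,-12,255],[1.5,11,0,0,0,-21,255],[3.5,15.5,0,0,0,-30,255],[6.5,19.3,0,0,0,-39,255],[9,22,0,0,0,-46,255],[9.9,22.9,0,0,0,-48,255],[9.9,22.9,0,0,0,-48,255],[9.9,22.9,0,0,0,-48,255]]}}

```text
time_s: 12.22
eef_pos: [0.6089, -0.0384, 0.1189]
eef_rot: [0.706, 0.026, 0.707, -0.025]
wrist_force: [0.1, 0.3, -1.5]
opening: 0.179
```

```bash
cat > in.py <<'E'
from h import *
p,R=pose();o=ctrl.get_obs();print(p,R.as_matrix().round(3).tolist(),o['wrist_force'].round(1),o['torque'].round(3))
yaw=-4.07;c,s=np.cos(np.radians(yaw)),np.sin(np.radians(yaw)); O=np.array([690.1,-33.7,0])
def loc(P): return np.stack([(P-O)@[c,s,0],(P-O)@[-s,c,0],P[...,2]],-1)
for n in('top','side'):
    a,d=snap(n,n+'6');L=loc(cloud(n,d)*1000)
    m=(L[...,0]>8)&(L[...,0]<150)&(abs(L[...,1]+5)<60)&(L[...,2]>65)&(L[...,2]<125); q=L[m]
    print(n,len(q),cv2.minAreaRect(q[:,:2].astype(np.float32)) if len(q)>3 else '',q.mean(0) if len(q) else '',np.percentile(q[:,2],[1,50,99]) if len(q) else '')
    if len(q)>9:print(np.linalg.lstsq(np.c_[q[:,:2],np.ones(len(q))],q[:,2],rcond=None)[0])
E
python3 in.py
```

```text
[608.85850006 -38.39985573 118.87399613] [[-0.001, 0.073, 0.997], [0.002, 0.997, -0.073], [-1.0, 0.001, -0.001]] [ 0.1  0.3 -1.5] [ 0.024  0.065 -0.014]
top 0   
side 9 ((11.68452262878418, -11.32585334777832), (12.015632629394531, 9.885969161987305), 76.98705291748047) [11.03174009 -9.12822378 90.83603662] [87.33194691 91.20385215 96.09624964]
```

```bash
python3 - <<'E'
from h import *
yaw=-4.07;c,s=np.cos(np.radians(yaw)),np.sin(np.radians(yaw)); O=np.array([690.1,-33.7,0])
def loc(P): return np.stack([(P-O)@[c,s,0],(P-O)@[-s,c,0],P[...,2]],-1)
for n,x0,x1 in(('top2',-200,-125),('side2',-200,-125),('side6',-65,-5),('top6',-65,-5)):
    d=np.load(f'pics/{n}.npz')['d'];L=loc(cloud(n[:-1],d)*1000)
    m=(L[...,0]>x0)&(L[...,0]<x1)&(abs(L[...,1]+4)<22)&(L[...,2]>70)&(L[...,2]<110);q=L[m]
    if len(q)>9:
        A=np.c_[q[:,0]-x0,np.ones(len(q))]
        print(n,len(q),'y(x)',np.linalg.lstsq(A,q[:,1],rcond=None)[0],'z(x)',np.linalg.lstsq(A,q[:,2],rcond=None)[0])
    else: print(n,len(q))
E
```

```text
top2 37 y(x) [-0.00905729  4.27438439] z(x) [1.89997376e-02 8.87906131e+01]
side2 98 y(x) [-0.01967842  5.85536064] z(x) [-1.46329426e-02  9.02195781e+01]
side6 70 y(x) [-6.37823976e-03 -9.33714491e+00] z(x) [-6.57149915e-04  9.06614635e+01]
top6 0
```

The shank is still level and square. Centre it in the slot and withdraw.

>>> {"name": "step_arm", "arguments": {"motion": [[0,5,0,0,0,0,255],[0,10.5,0,0,0,0,255],[0,10.5,-6,0,0,0,255],[0,10.5,-20,0,0,0,255],[0,10.5,-40,0,0,0,255],[0,10.5,-62,0,0,0,255],[0,10.5,-86,0,0,0,255],[0,10.5,-110,0,0,0,255],[0,10.5,-134,0,0,0,255],[0,10.5,-158,0,0,0,255]]}}

```text
time_s: 13.58
eef_pos: [0.4512, -0.0155, 0.1195]
eef_rot: [0.707, 0.025, 0.707, -0.025]
wrist_force: [-0.1, 0.2, -1.4]
opening: 0.172
```

```bash
python3 - <<'E'
from h import *
print(pose()[0],ctrl.get_obs()['wrist_force'])
# tray: yellow floor and rim, from first top picture
f=np.load('pics/top0.npz');p,d=f['p'],f['d'];P=cloud('top',d)*1000
r=(P[...,0]>400)&(P[...,0]<700)&(abs(P[...,1]+318)<70)
hi=r&(P[...,2]>12)&(P[...,2]<30);rc=cv2.minAreaRect(P[hi][:,:2].astype(np.float32));print(rc)
h=cv2.cvtColor(p,cv2.COLOR_RGB2HSV).astype(int);y=r&(h[...,0]>18)&(h[...,0]<36)&(h[...,1]>120)&(h[...,2]>90)
a=np.radians(3.0);q=P[y][:,:2]-rc[0];L=np.c_[q@[np.cos(a),np.sin(a)],q@[-np.sin(a),np.cos(a)]]
print('yellow x',L[:,0].min(),L[:,0].max());w=L[:,0]>45;print('pocket y',L[w,1].min(),L[w,1].max(),'x start',np.sort(L[abs(L[:,1])>16][:,0])[:4]);w=L[:,0]<20;print('chan y',L[w,1].min(),L[w,1].max(),L[w,1].mean())
rows([([430,-315,190],down(3))])
E
```

```text
[451.2135359  -15.46189004 119.45130747] [-0.13665594  0.22680953 -1.43620326]
((542.5103759765625, -319.1494445800781), (240.49049377441406, 93.43868255615234), 3.0420784950256348)
yellow x -99.31290618636547 104.14631908247836
pocket y -28.60190742109225 31.984078616016742 x start [28.36749714 28.55478375 28.63902647 29.07623198]
chan y -12.314653036686494 14.783840581676673 -0.0346228868713679
[-70.5, -300.3, 0.3] [-7.1, 0.01, 0.01] dist 308.0
```

```bash
python3 - <<'E'
from h import *
rows([([453.6,-323,150],down(3)),([453.6,-323,92],down(3))])
E
```

```text
[-30.5, -306.6, 24.4] [-7.1, 0.01, 0.01] dist 309.0
[27.5, -306.6, 24.4] [-7.1, 0.01, 0.01] dist 58.0
```

>>> {"name": "step_arm", "arguments": {"motion": [[-12,-8,0,0,0,0,255],[-30,-30,2,-1,0,0,255],[-30,-65,5,-2,0,0,255],[-30,-105,9,-3,0,0,255],[-30,-150,12,-4,0,0,255],[-30,-195,16,-5,0,0,255],[-30,-238,20,-6,0,0,255],[-30,-274,23,-7,0,0,255],[-30,-298,24,-7,0,0,255],[-30,-306,24,-7,0,0,255]]}}

```text
time_s: 14.82
eef_pos: [0.4544, -0.3241, 0.1498]
eef_rot: [0.707, -0.017, 0.707, 0.017]
wrist_force: [0.1, 1.3, -0.7]
opening: 0.18
```

```bash
python3 - <<'E'
from h import *
rows([([453.6,-323,150],down(3)),([453.6,-323,92],down(3))])
E
```

```text
[-0.2, 1.1, -0.7] [-0.21, 0.03, 0.03] dist 1.0
[57.8, 1.2, -0.7] [-0.21, 0.03, 0.03] dist 58.0
```

>>> {"name": "step_arm", "arguments": {"motion": [[10,1,-1,0,0,0,255],[28,1,-1,0,0,0,255],[46,1,-1,0,0,0,255],[56,1,-1,0,0,0,255],[58,1,-1,0,0,0,255],[58,1,-1,0,0,0,255]]}}

```text
time_s: 15.58
eef_pos: [0.4534, -0.3218, 0.0915]
eef_rot: [0.707, -0.018, 0.707, 0.018]
wrist_force: [0.2, -0.4, -1.4]
opening: 0.177
```

```bash
cat > hov.py <<'E'
from wr import *
import sys
tag=sys.argv[1]; zl,zh=map(float,sys.argv[2:4])
p,R=pose();print(p.round(1),R.as_matrix().round(3).tolist())
a0=np.radians(3.04);O=np.array([542.5,-319.1])
def loc(P): q=P[...,:2]-O; return np.stack([q@[np.cos(a0),np.sin(a0)],q@[-np.sin(a0),np.cos(a0)],P[...,2]],-1)
print('tcp loc',loc(p).round(1))
pic,P,h=wsnap('w'+tag); S={'wrist':(pic,loc(P))}
for n in('top','side'):
    a,d=snap(n,n+tag);S[n]=(a,loc(cloud(n,d)*1000))
for n,(a,L) in S.items():
    h=cv2.cvtColor(a,cv2.COLOR_RGB2HSV).astype(int)
    r=(abs(L[...,0])<135)&(abs(L[...,1])<60)
    t=r&(L[...,2]>zl)&(L[...,2]<zh)&(L[...,0]>20)&(h[...,1]<70)&(h[...,2]>70)&(abs(L[...,1])<35);q=L[t]
    print(n,'trough',len(q),[np.round(v,1) for v in cv2.minAreaRect(q[:,:2].astype(np.float32))] if len(q)>5 else '', 'x',np.percentile(q[:,0],[1,99]).round(1) if len(q) else '','y',np.percentile(q[:,1],[1,99]).round(1) if len(q) else '')
    t=r&(L[...,2]>15)&(L[...,2]<28)&(h[...,2]<70);q=L[t]
    if len(q): print('  rim',len(q),'x',np.percentile(q[:,0],[.3,99.7]).round(1),'y',np.percentile(q[:,1],[.3,99.7]).round(1),[np.round(v,1) for v in cv2.minAreaRect(q[:,:2].astype(np.float32))])
    t=r&(L[...,2]<13)&(h[...,0]>18)&(h[...,0]<36)&(h[...,1]>150)&(L[...,2]>1);q=L[t]
    if len(q): print('  yel',len(q),'x',np.percentile(q[:,0],[.3,99.7]).round(1),'y',np.percentile(q[:,1],[.3,99.7]).round(1))
a=pic[:,:,::-1];b=S['top'][0][150:270,330:430,::-1]
cv2.imwrite('pics/c'+tag+'.png',np.hstack([cv2.resize(a,(480,360)),cv2.resize(b,(300,360),interpolation=2)]))
E
python3 hov.py 7 50 85
```

```text
[ 453.4 -321.8   91.5] [[0.0, -0.05, 0.999], [-0.0, 0.999, 0.05], [-1.0, -0.0, 0.0]]
tcp loc [-89.1   2.1  91.5]
wrist trough 0  x  y 
  rim 11838 x [-118.3   26.6] y [-41.6  47.4] [array([-45.,   3.]), array([147.2,  89.7]), np.float64(0.1)]
  yel 1864 x [-118.4   68.3] y [-38.1  44.8]
top trough 288 [array([59.9,  0.4]), array([49.8, 79.3]), np.float64(89.0)] x [20.6 98.2] y [-24.4  24.5]
  rim 654 x [-108.2  117.6] y [-41.3  46.2] [array([3.5, 1.5]), array([ 89.6, 229.4]), np.float64(90.0)]
  yel 166 x [-72.1 101.8] y [-27.   25.7]
side trough 237 [array([61.5, -1.5]), array([80.4, 61.8]), np.float64(1.6)] x [ 22.7 100.5] y [-27.4  27.9]
  yel 129 x [ 30.  105.2] y [-29.9  10.7]
```

View pics/c7.png

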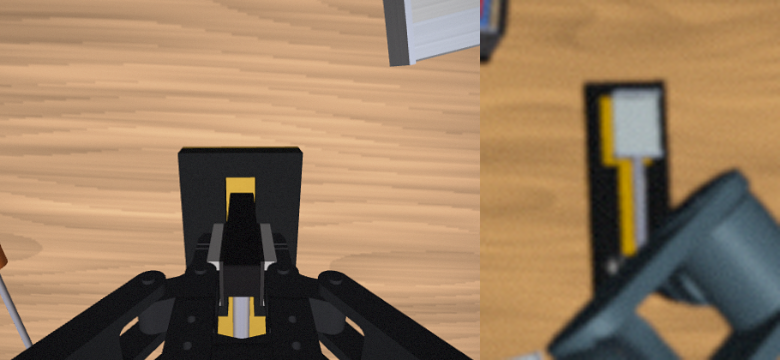

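Wrist view (left crop): the post and shank lie over the channel at about x = 240 px, with the tray rim from 180 to 302 px. Top view: the trough is over the pocket. Next, finer offsets.

```bash
cat > fine.py <<'E'
from h import *
import sys
tag=sys.argv[1]; p,R=pose()
a0=np.radians(3.04);O=np.array([542.5,-319.1])
def loc(P): q=P[...,:2]-O; return np.stack([q@[np.cos(a0),np.sin(a0)],q@[-np.sin(a0),np.cos(a0)],P[...,2]],-1)
T=np.eye(4);T[:3,:3]=R.as_matrix();T[:3,3]=p/1000;T=T@np.array(ctrl.camera_info('wrist')['hand_eye'])
f=np.load(f'pics/w{tag}.npz');L=loc(cloud('wrist',f['d'],T)*1000);h=cv2.cvtColor(f['p'],cv2.COLOR_RGB2HSV).astype(int)
H,S,V=h[...,0],h[...,1],h[...,2]
yel=(H>18)&(H<36)&(S>150)&(abs(L[...,1])<40)&(L[...,2]<15)
bench=(S>20)&(L[...,2]<8)&~yel
rim=(L[...,2]>17)&(L[...,2]<27)&(V<80)&(abs(L[...,1])<60)&(L[...,0]>-135)
uv=np.argwhere(rim);print('rim rows',uv[:,0].min(),uv[:,0].max())
for v in range(uv[:,0].min()+4,uv[:,0].max(),12):
    r=L[v][rim[v]];y=L[v][yel[v]]
    if len(r): print(v,'x%.1f'%r[:,0].mean(),'rim y %.1f %.1f c %.2f'%(r[:,1].min(),r[:,1].max(),(r[:,1].min()+r[:,1].max())/2),'yel %.1f %.1f c %.2f z %.1f'%(y[:,1].min(),y[:,1].max(),(y[:,1].min()+y[:,1].max())/2,np.median(y[:,2])) if len(y) else '')
print('rim back edge x',np.percentile(L[rim&(abs(L[...,1])<35)][:,0],[0.2]),'yel back x',np.percentile(L[yel][:,0],[.5,2]) )
z0=p[2]-48.6
m=(abs(L[...,1])<14)&(L[...,2]>z0+70)&(L[...,2]<z0+95)&(L[...,0]<-70)&(V<70);q=L[m];
print('posttop z',np.percentile(q[:,2],[50,99]) if len(q) else '',np.percentile(q[:,0],[1,99]),np.percentile(q[:,1],[1,99]))
m=(abs(L[...,1])<14)&(L[...,2]>z0+14)&(L[...,2]<z0+30)&(L[...,0]>-80)&(S<60);q=L[m]
print('shank',len(q),np.percentile(q[:,1],[1,50,99]) if len(q) else '',np.percentile(q[:,0],[1,99])if len(q) else '')
E
python3 fine.py 7
```

```text
rim rows 176 368
180 x-116.9 rim y -41.8 46.8 c 2.49 
192 x-109.3 rim y -41.9 46.6 c 2.37 
204 x-101.5 rim y -41.5 47.3 c 2.89 
216 x-93.4 rim y -42.1 47.0 c 2.45 yel -9.2 13.8 c 2.28 z 5.5
228 x-85.2 rim y -42.2 46.6 c 2.24 yel -8.9 13.8 c 2.46 z 6.3
240 x-76.8 rim y -42.0 46.5 c 2.24 yel -9.0 -7.6 c -8.32 z 5.7
252 x-68.3 rim y -41.9 47.4 c 2.76 yel -9.1 -9.1 c -9.14 z 7.1
264 x-59.3 rim y -41.7 47.0 c 2.64 
276 x-50.2 rim y -41.9 46.9 c 2.49 
288 x-41.0 rim y -41.6 46.8 c 2.60 
300 x-31.4 rim y -41.8 47.3 c 2.73 
348 x9.6 rim y -11.2 17.3 c 3.04 yel -9.2 13.6 c 2.21 z 5.7
360 x20.1 rim y -16.6 22.7 c 3.04 yel -9.4 13.7 c 2.18 z 5.8
rim back edge x [-118.12971174] yel back x [-118.09292171 -117.99783208]
posttop z [128.18977063 138.29209432] [-101.74254927  -78.73095385] [-13.5171094   13.14367317]
shank 889 [-2.76785392  2.85364557  8.3904809 ] [-27.16475785   8.56537445]
```

```bash
cat >> fine.py <<'E'
m=yel&(abs(L[...,1]-2.3)<7)&(L[...,2]>2)&(L[...,2]<9)&(L[...,0]<-60);q=L[m];print('chan yel x',np.percentile(q[:,0],[0,1,5,99]),len(q))
m=(abs(L[...,1])<14)&(L[...,2]>z0+14)&(L[...,2]<z0+30)&(L[...,0]>-80)&(S<60)
pts=[(L[v][m[v]][:,0].mean(),(L[v][m[v]][:,1].min()+L[v][m[v]][:,1].max())/2,np.ptp(L[v][m[v]][:,1]),L[v][m[v]][:,2].max()) for v in range(L.shape[0]) if m[v].sum()>8]
pts=np.array(pts);g=pts[abs(pts[:,2]-np.median(pts[:,2]))<1];print('shank slope',np.polyfit(g[:,0],g[:,1],1),len(g),np.degrees(np.polyfit(g[:,0],g[:,1],1)[0]),'z slope',np.polyfit(g[:,0],g[:,3],1))
for n in('top','side'):
    f=np.load(f'pics/{n}{tag}.npz');M=loc(cloud(n,f['d'])*1000);hh=cv2.cvtColor(f['p'],cv2.COLOR_RGB2HSV).astype(int)
    t=(M[...,0]>-60)&(M[...,0]<25)&(abs(M[...,1])<14)&(M[...,2]>z0+12)&(M[...,2]<z0+30)&(hh[...,1]<80)
    q=M[t];print(n,len(q))
    if len(q)>10: print(' shank y',np.polyfit(q[:,0],q[:,1],1),'z',np.polyfit(q[:,0],q[:,2],1),np.percentile(q[:,0],[1,99]))
    t=(M[...,0]>27)&(M[...,0]<110)&(abs(M[...,1])<35)&(M[...,2]>z0+10)&(M[...,2]<z0+34)&(hh[...,1]<80);q=M[t]
    A=np.c_[q[:,:2],np.ones(len(q))];print(' trough',len(q),q.mean(0),'x',np.percentile(q[:,0],[1,99]),'y by x', [(int(x),((lambda s:(s.min()+s.max())/2)(q[(q[:,0]>=x)&(q[:,0]<x+12)][:,1]).round(1))) for x in range(35,95,12)])
E
python3 fine.py 7 | tail -9
```

```text
shank 889 [-2.76785392  2.85364557  8.3904809 ] [-27.16475785   8.56537445]
chan yel x [-118.18092679 -118.07874601 -117.73525913  -81.37199034] 379
shank slope [-0.00786133  2.73932755] 47 -0.45042112379856947 z slope [-6.64318558e-03  6.61041116e+01]
top 92
 shank y [3.03730346e-04 1.43751451e+00] z [-2.54484739e-03  6.38509644e+01] [-57.59045494  23.51095221]
 trough 224 [65.46688298 -0.64688519 60.34628941] x [30.08081411 98.23168201] y by x [(35, np.float64(0.3)), (47, np.float64(0.2)), (59, np.float64(-0.5)), (71, np.float64(0.4)), (83, np.float64(-0.1))]
side 87
 shank y [0.00341714 2.95828232] z [1.86100835e-02 6.35740155e+01] [-56.88185206  21.20421195]
 trough 198 [67.05134337 -2.21030677 62.18279325] x [ 29.24311713 100.84948855] y by x [(35, np.float64(2.5)), (47, np.float64(-4.1)), (59, np.float64(-0.9)), (71, np.float64(0.2)), (83, np.float64(-3.2))]
```

```bash
cat >> fine.py <<'E'
m=yel&(abs(L[...,1]-2.3)<6)&(L[...,2]<9)&(L[...,0]<-60)&(L[...,0]>-112);q=L[m];print('chan back x',np.percentile(q[:,0],[0,1,3,10]),len(q))
vv=[np.argwhere(m[:,u])[:,0].min() for u in range(m.shape[1]) if m[:,u].sum()>3];print(np.percentile(vv,[5,50,95]))
f=np.load(f'pics/side{tag}.npz');M=loc(cloud('side',f['d'])*1000);hh=cv2.cvtColor(f['p'],cv2.COLOR_RGB2HSV).astype(int)
ys=(hh[...,0]>18)&(hh[...,0]<36)&(hh[...,1]>140)&(M[...,2]<12)&(M[...,2]>2)&(M[...,0]>20)&(M[...,0]<115)&(abs(M[...,1])<32);print('side yel far x',np.sort(M[ys][:,0])[-5:], 'top0 ref 104.1')
E
python3 fine.py 7 | tail -3
```

```text
chan back x [-93.53087538 -93.21788351 -93.07950061 -92.25110461] 288
[208. 208. 208.]
side yel far x [103.32596745 103.45063808 104.03317678 104.98505481 105.34323029] top0 ref 104.1
```

>>> {"name": "step_arm", "arguments": {"motion": [[0,0,1.3,-0.3,0,0,255],[5,0,1.3,-0.3,0,0,255],[11,0,1.3,-0.3,0,0,255],[16,0,1.3,-0.3,0,0,255],[20,0,1.3,-0.3,0,0,255],[23,0,1.3,-0.3,0,0,255],[26,0,1.3,-0.3,0,0,255],[28,0,1.3,-0.3,0,0,255]]}}

```text
time_s: 16.73
eef_pos: [0.4545, -0.3216, 0.0632]
eef_rot: [0.707, -0.02, 0.707, 0.02]
wrist_force: [-0.5, 0.3, -1.3]
opening: 0.181
```

```bash
python3 hov.py 8 18 60; python3 fine.py 8 | grep -v rim
```

```text
[ 454.5 -321.6   63.2] [[0.0, -0.056, 0.998], [-0.0, 0.998, 0.056], [-1.0, -0.0, 0.0]]
tcp loc [-88.    2.2  63.2]
wrist trough 0  x  y 
  rim 14084 x [-118.3   19. ] y [-41.6  47.4] [array([-48.5,   3. ]), array([140.2,  89.9]), np.float64(0.0)]
  yel 1297 x [-118.4   40. ] y [-40.   46.1]
top trough 331 [array([64.8, -1.1]), array([83.6, 55.1]), np.float64(0.4)] x [ 26.5 105.9] y [-27.9  25.7]
  rim 726 x [-104.   117.3] y [-41.5  46.5] [array([5.3, 1.9]), array([ 89.2, 226.3]), np.float64(90.0)]
  yel 58 x [-71.4  74. ] y [-24.1  25.9]
side trough 280 [array([69.9,  0.3]), array([66.7, 99.4]), np.float64(89.5)] x [ 21.4 117.3] y [-31.5  31.5]
  rim 2 x [-103.6  -89.4] y [ 6.4 48.3] [array([-96.5,  27.4]), array([44.5,  0. ]), np.float64(108.8)]
  yel 5 x [28.9 86.8] y [-10.8  13.9]
posttop z [ 99.45982295 109.49944866] [-100.71669143  -77.72069334] [-13.41777471  13.42230292]
shank 895 [-1.80591619  3.7475803   9.37667918] [-26.50162866   9.6153774 ]
chan yel x [-118.48847456 -118.4136652  -118.28875776  -90.91332148] 109
shank slope [2.37147072e-03 3.77618562e+00] 47 0.1358752632
[... 976 characters left out ...]
                                                          ~~~~~~~~~~~~~^^^^^^^^^^^^^^
    return _quantile_unchecked(
        a, q, axis, out, overwrite_input, method, keepdims, weights)
    return _ureduce(a,
                    func=_quantile_ureduce_func,
    ...<5 lines>...
                    overwrite_input=overwrite_input,
                    method=method)
    r = func(a, **kwargs)
    result = _quantile(arr,
                       quantiles=q,
    ...<2 lines>...
                       out=out,
                       weights=wgt)
    slices_having_nans = np.isnan(arr[-1, ...])
                                  ~~~^^^^^^^^^
IndexError: index -1 is out of bounds for axis 0 with size 0
```

Already 7 mm into the cutout without contact force. Trim 1 mm to the right and set it down.

>>> {"name": "step_arm", "arguments": {"motion": [[0,-1,0,0,0,0,255],[3,-1,0,0,0,0,255],[6,-1,0,0,0,0,255],[8,-1,0,0,0,0,255],[9,-1,0,0,0,0,255],[9.5,-1,0,0,0,0,255],[9.5,-1,0,0,0,0,255]]}}

```text
time_s: 17.75
eef_pos: [0.4546, -0.3226, 0.0539]
eef_rot: [0.707, -0.02, 0.707, 0.02]
wrist_force: [-0.3, 0.1, -1.4]
opening: 0.182
```

>>> {"name": "step_arm", "arguments": {"motion": [[0.5,0,0,0,0,0,255],[1,0,0,0,0,0,255],[1,0,0,0,0,0,255]]}}

```text
time_s: 18.12
eef_pos: [0.4548, -0.3227, 0.0536]
eef_rot: [0.707, -0.02, 0.707, 0.02]
wrist_force: [-1.2, 1.2, 5.9]
opening: 0.179
```

>>> {"name": "step_arm", "arguments": {"motion": [[0,0,0,0,0,0,200],[0,0,0,0,0,0,150],[0,0,0,0,0,0,80],[0,0,0,0,0,0,0],[0,0,0,0,0,0,0],[0,0,0,0,0,0,0],[0,0,0,0,0,0,0]]}}

```text
time_s: 19.0
eef_pos: [0.4546, -0.3226, 0.0529]
eef_rot: [0.707, -0.02, 0.707, 0.02]
wrist_force: [-0.4, 0.8, 0.2]
opening: 1.0
```

>>> {"name": "step_arm", "arguments": {"motion": [[-10,0,0,0,0,0,0],[-35,0,0,0,0,0,0],[-70,0,0,0,0,0,0],[-110,0,0,0,0,0,0],[-140,0,-30,0,0,0,0],[-150,0,-70,0,0,0,0],[-150,0,-90,0,0,0,0],[-150,0,-90,0,0,0,0]]}}

```text
time_s: 20.0
eef_pos: [0.3639, -0.3276, 0.2028]
eef_rot: [0.707, -0.019, 0.707, 0.019]
wrist_force: [-0.2, -0.5, -0.3]
opening: 0.997
```

```bash
python3 - <<'E'
from wr import *
p,R=pose();print(p,ctrl.get_obs()['opening'],ctrl.get_obs()['time_s'])
a0=np.radians(3.04);O=np.array([542.5,-319.1])
def loc(P): q=P[...,:2]-O; return np.stack([q@[np.cos(a0),np.sin(a0)],q@[-np.sin(a0),np.cos(a0)],P[...,2]],-1)
pic,P,h=wsnap('w9'); L=loc(P)
b,db=snap('top','top9'); s,ds=snap('side','side9')
for n,L in(('wrist',L),('top',loc(cloud('top',db)*1000)),('side',loc(cloud('side',ds)*1000))):
    m=(abs(L[...,0]+88)<14)&(abs(L[...,1])<16)&(L[...,2]>75)&(L[...,2]<100);q=L[m];print(n,'post top',len(q),np.median(q,0) if len(q) else '')
    m=(abs(L[...,0]-66)<40)&(abs(L[...,1])<32)&(L[...,2]>26)&(L[...,2]<45);q=L[m]
    if len(q)>5: print('  end plates',len(q),[np.round(v,1) for v in cv2.minAreaRect(q[:,:2].astype(np.float32))],'z by end',[np.percentile(q[w][:,2],[50,90]).round(1) for w in(q[:,0]<66,q[:,0]>=66) if w.any()])
    m=(L[...,0]>-60)&(L[...,0]<20)&(abs(L[...,1]-2)<5)&(L[...,2]>15)&(L[...,2]<40);q=L[m]
    if len(q)>5:print('  shank top z(x)',np.polyfit(q[:,0],q[:,2],1))
cv2.imwrite('pics/c9.png',np.hstack([cv2.resize(pic[:,:,::-1],(480,360)),cv2.resize(b[90:270,270:430,::-1],(320,360),interpolation=2)]))
E
```

```text
[ 363.92493127 -327.59042086  202.844003  ] 0.9971093473678068 20.0
wrist post top 472 [-92.23054659   2.27533149  89.17334869]
  end plates 301 [array([31.1,  2.1]), array([ 9.9, 49.2]), np.float64(0.1)] z by end [array([30.3, 33.1])]
  shank top z(x) [7.74657111e-05 2.58697677e+01]
top post top 34 [-90.05558957   1.19892312  88.63124616]
  end plates 55 [array([66.6,  0.9]), array([71.9, 61.5]), np.float64(1.0)] z by end [array([32.3, 35.8]), array([29.7, 34.5])]
  shank top z(x) [1.11465199e-02 2.48571479e+01]
side post top 40 [-88.98159468   6.46205489  86.50105347]
  end plates 52 [array([65.5, -0.7]), array([73.1, 57.1]), np.float64(0.5)] z by end [array([31., 36.]), array([33. , 35.6])]
  shank top z(x) [2.03136163e-02 2.50476906e+01]
```

View pics/c9.png

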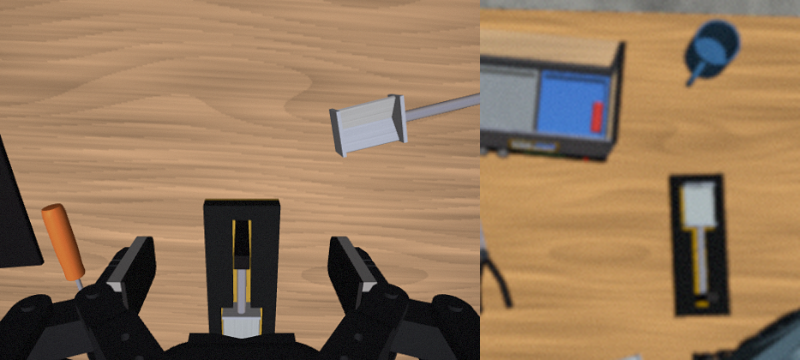

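Home: the boat lies level in the cutout with a yellow gap all round (wrist crop (240,300), top crop (700,240)), and the roller is in the blue pan at (597,115). The gripper is clear.

```bash
python3 -c "
from bench import ctrl
print(ctrl.hand_in())"
```

```text
the job is handed in; nothing more can be done
None
```

The job is done and handed in at about 20 s of the 67 s allowed. I slid the loaded boat through the slot and tipped it 48° to the right, so the roller dropped into the blue pan. I then levelled it, drew it out, laid it in the tray cutout and let go.

- **Roller:** the last top picture shows it lying inside the blue pan. The gripper never came near it.
- **Boat in the tray:** it sits level. The post top reads about 87–89 mm (90 expected) and the end plates about 33 mm (33 expected). The shank top reads about 25–26 mm (27 expected). A yellow gap shows all round.
- **Contact:** the wrist force stayed below about 3 N at the readings I took in and out of the slot. It reached about 6 N at set-down.
- **Not fully checked:** the cameras disagreed by 1–2 mm sideways, and by 5 mm on the post in the side view. I could not see the trough's edges directly while it passed through the slot. I also did not re-measure the pliers, shell, screwdriver and glue bottle, though no move went close to them.

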